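# Height check of a power brick under a bridge bar

## Task

Check that the black power brick clears the height limit: push it along the bench, long way first, under the yellow bridge bar until the bar stands over the brick's middle and it sticks out about equally on both sides, lying square to the bar. Keep the brick on the bench throughout, and leave the thinner, wider black flat adapter beside it where it is.

Things in the scene. Friction and masses are not known exactly. Their poses are not given: they have to be found in the camera images.
- power_brick: Part to check: matt black power brick, a plain rounded box 50 (x) x 115 (y) x 30 (z) mm, about 0.24 kg, loose on the bench. Origin at the centre of its underside; y along its length, z up. It starts on the gate's +y side (robot's left), its long axis within about 10 degrees of the gate's y.
- flat_adapter: Bystander not to be pushed: black flat adapter, 79 (x) x 124 (y) x 18 (z) mm, thinner and wider than the power brick, loose on the bench. Origin at the centre of its underside; y along its length. It lies beside the brick, to either side of it, centres about 0.11 to 0.14 m apart along the gate's x.
- gate: Height gate fixed to the bench: yellow bar with black end bands, 310 (x) x 16 (y) x 12 mm, underside 36 mm, top 48 mm above the bench (54 mm at the screws over the posts). Two aluminium posts, each on a foot 60 mm long in y, leave 270 mm free between. Origin on the bench under the bar's middle. Parts go through along y, from the +y side (robot's left) to -y (right), on the bare bench.
Not all that is in view belongs to the job. There is more than one size of the power_brick; the job needs the smallest.

How it is judged (in metres and radians):
At the end, for the whole second after the job is handed in: The power brick lies still and flat on the bench between the gate's posts, its middle within 20 mm of the bar's centre line, its long axis within 12 degrees of square to the bar (y of power_brick in the frame of gate between -0.02 and 0.02 m and x of power_brick in the frame of gate between -0.12 and 0.12 m and angle between the y axis of power_brick and the y axis of gate, either way round below 0.21 rad and angle between power_brick's own z axis and vertical below 0.1 rad and height (world z) of power_brick below 0.008 m and linear speed of power_brick below 0.01 m/s); the robot touches nothing.
It fails at once if the power brick is lifted more than 15 mm off the bench (height (world z) of power_brick above 0.015 m).
It fails at once if the flat adapter is moved by more than 20 mm (distance of flat_adapter from where it was at the start of the episode above 0.02 m).
It also fails if it takes over 32 s, if anything falls off the work surface, if the arm or the gripper's body presses on something with over 40 N, if the wrist force passes 120 N, or if a joint passes its speed limit or range.

## Robot

A 6-joint arm with a two-finger parallel gripper is mounted at the origin on a cart in front of the work surface, level with it; the furniture and walls round the work are solid. World frame = base frame: x ahead of the robot, y to its left, z up, the work surface at z = 0. Lengths are in mm, angles in rad, forces in N, time in s.
With the tool pointing down it reaches from about 350 to 875 mm from the base axis. Payload 4.2 kg.
Tool frame: the origin (TCP) lies on the centre line of the jaws, within the pads' length; the fingertips stand manip.tip_reach ahead of it and the grasp point (between the pads) lies 6 mm ahead of it (manip.tip_reach is the distance from the TCP to the fingertips, in mm); z points along the fingers, y is the line along which they close (so a half turn about z gives the same grasp; the last joint's range is limited). The gripper opens to 87 mm and grips with 3 to 60 N. Pads are 19 mm wide; open, the fingers measure 117 mm over their backs; the gripper's body (75 mm by 190 mm) begins 51 mm behind the grasp point.
Start: joints at [1.536, 0.385, 0.008, 0, -1.194, -0.259], TCP at [180.962, 598.207, 247.55] pointing down, gripper open.
Joint ranges: [-3.14, 3.14], [-1.21, 2.06], [-1.07, 1.41], [-3.16, 2.05], [-2.99, -0.16], [-3.1, 3.1]. Speed limits (rad/s): [2.79, 2.79, 3.14, 3.14, 3.14, 3.14].

## Interface

Orientations are given as [roll, pitch, yaw] about the fixed x, y, z axes, in that order (R = Rz(yaw) Ry(pitch) Rx(roll)).
In Python, from plant import manip, capture, calibration gives the robot as it stands.
- The arm moves only by the tool send_rows, never from a script. Its argument "series" is a list of rows, each an object with "travel": the shift along the tool's x, y, z in mm, a list of three; "rot": the turn, a rotation vector about the tool's x, y, z in rad, a list of three; "claw": the closure, from 0 (fully open) to 1 (shut). In form: [{"travel": [tx, ty, tz], "rot": [rx, ry, rz], "claw": claw}, ...]. A call has 1 to 8 rows; each row shifts and turns the commanded pose from where the row before left it, along the tool's axes as they then stand; what a row does not reach is not made up. A row lasts 1/10 s, in which the tool goes at most 50 mm and 8.59 degrees, less where a joint would pass 70% of its speed; a pose out of reach is approached as far as the arm can. A call with a gripper value outside its range is refused whole. The fingers move at their own pace and stop on an object; "grip_force" is the grip in N (left out, the last holds). Time passes only in rows, so rows that do not move let the fingers close. It gives the time, the measured TCP pose, the force, the opening and the grip force at its end, in the units of the state.
- manip.state(): the state, without advancing time (a new reading comes with each control period).
- capture(name): name is "scene" or "top"; returns the picture (420x560x3 uint8, red, green, blue); there is no depth.
- calibration(name): a dict with "fx", "fy", "cx", "cy" (pixels), "eye" and "orientation" of the camera in the world. Camera axes: x right, y down, z forward; pixel columns grow to the right and rows downward; lengths in mm; the calibration is good to about 2 mm. A picture is of the moment at which its call begins. calibration takes no time and is no camera call.
- manip.close_job(): hands the job in; it is judged then, once.
The state is a dict: "time_s": time; "joint_pos": joint angles; "qvel": joint speeds; "joint_efforts": joint torques, N m; "tool_pos": TCP position; "tcp_rot": TCP orientation; "wrist_force": force on the tool from outside, world axes, zero at the start; "ft_torque": the same for the moment, N m; "grip_width": finger opening in mm; "grip_force": force on a finger pad.
Only numpy, scipy, OpenCV 4.12 (cv2) and the standard library are available. Lean on these libraries where they do the work, as an engineer would, in place of code of your own. Each camera call takes 0.05 s, during which the arm holds its last target. There are 200 camera calls.

## Working session

There is one attempt and no reset: what is moved stays moved. The work goes in short steps, Python scripts to look and compute and a tool call to move; the robot and the scene stay as the last step left them, time stands still between calls to the robot, and variables do not carry over. Pictures are saved under pics/ and viewed, at most 10 in all, crops included, and the job is handed in when it is done.

Besides the shell and the picture viewer there is one more tool, called after "Request:" as a command line: name --argument value ..., lists and objects as JSON in quotes. send_rows: Moves the arm, as the interface text tells. Its arguments: {"type":"object","properties":{"series":{"type":"array"},"grip_force":{"type":"number"}},"required":["series"]}

```bash
mkdir -p pics; ls
python3 - <<'E'
from plant import manip,capture,calibration
import cv2
for n in("scene","top"):
    cv2.imwrite(f"pics/{n}0.png",cv2.resize(capture(n)[:,:,::-1],(784,588),interpolation=cv2.INTER_CUBIC)); print(calibration(n))
print(manip.state(),manip.tip_reach)
E
```

```text
pics
{'fx': 438.028912940886, 'fy': 438.028912940886, 'cx': 268.68700775454477, 'cy': 210.50612745928635, 'eye': array([130.45631012, 502.46018322, 693.47346559]), 'orientation': array([-2.40603924e+00,  2.29112065e-03, -2.52155110e+00])}
{'fx': 492.6308764674599, 'fy': 492.6308764674599, 'cx': 272.94801456989603, 'cy': 208.48011125081794, 'eye': array([368.34794471,  30.17876287, 917.75648821]), 'orientation': array([-3.03003343,  0.01599319, -1.58509322])}
{'time_s': 0.1, 'joint_pos': array([ 1.53561345e+00,  3.85495315e-01,  6.75141722e-03, -4.22050259e-04,
       -1.19401301e+00, -2.58579354e-01]), 'qvel': array([ 0.0010477 , -0.0004723 ,  0.00478827,  0.00010306, -0.00132528,
       -0.00027594]), 'joint_efforts': array([ 2.23049346e-05, -3.91689384e+01,  1.87935090e+01,  4.23180923e+00,
        1.34377048e-02, -7.66302333e-05]), 'tool_pos': array([180.82772921, 597.75204519, 246.55708422]), 'tcp_rot': array([ 3.13959695e+00, -1.22240117e-04, -2.93917775e-01]), 'wrist_force': array([ 0.16117627,  0.21730903, -0.58342042]), 'ft_torque': array([-0.05476278,  0.01567885, -0.05641636]), 'grip_force': 0.0, 'grip_width': 87.07505412716152} 25.0
```

View pics/top0.png

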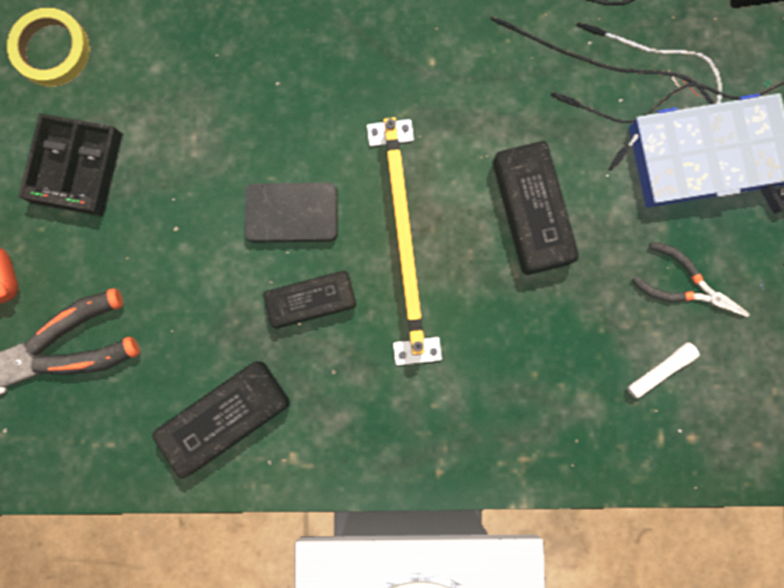

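View pics/scene0.png

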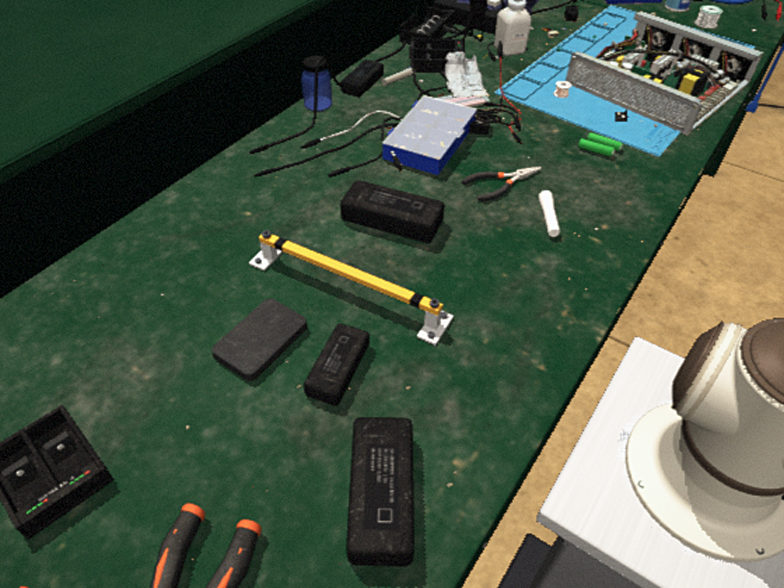

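The top view shows the gate bar from about (390,124) to (417,346), the smallest brick centred near (310,300), and the adapter near (291,212). The larger bricks at (222,418) and (536,208) are decoys. I'll take an enlarged crop to get the corners.

Run:
```python
from plant import capture
import cv2
i=capture("top")[:,:,::-1]
c=cv2.convertScaleAbs(i[75:270,165:325],alpha=1.8,beta=25)
cv2.imwrite("pics/crop.png",cv2.resize(c,None,fx=3,fy=3,interpolation=cv2.INTER_CUBIC))
```

```text
(no output)
```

View pics/crop.png

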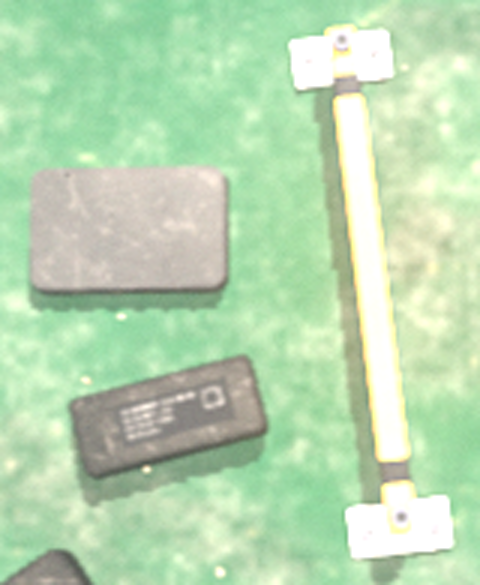

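The crop shows the brick's outline corners near (70,402), (248,356), (267,428) and (90,476). The post screws are at (341,40) and (401,516), and the adapter spans (30,168) to (228,292).

```bash
cat > h.py <<'E'
import numpy as np
from plant import calibration
from scipy.spatial.transform import Rotation as R
def ray(n,uv,z):
    c=calibration(n);u,v=uv
    d=R.from_euler('xyz',c['orientation']).as_matrix()@[(u-c['cx'])/c['fx'],(v-c['cy'])/c['fy'],1]
    return (c['eye']+d*(z-c['eye'][2])/d[2])[:2]
def proj(n,P):
    c=calibration(n);p=R.from_euler('xyz',c['orientation']).as_matrix().T@(np.array(P)-c['eye'])
    return p[0]/p[2]*c['fx']+c['cx'],p[1]/p[2]*c['fy']+c['cy']
E
python3 - <<'E'
from h import *
np.set_printoptions(precision=1,suppress=True)
t=lambda p,z:ray("top",(165+(p[0]+.5)/3-.5,75+(p[1]+.5)/3-.5),z)
a,b=t((341,40),54),t((401,516),54)
print("screws",a,b,np.linalg.norm(a-b),"gate",(a+b)/2,"ang",np.degrees(np.arctan2(*(a-b)[::-1])))
for z in(30,15,0):
  q=[t(p,z) for p in((70,402),(248,356),(267,428),(90,476))]
  l=(q[0]+q[3]-q[1]-q[2])/2; w=(q[0]+q[1]-q[2]-q[3])/2
  print(z,*q,"c",sum(q)/4,"L",np.linalg.norm(l),"W",np.linalg.norm(w),"axis",np.degrees(np.arctan2(l[1],l[0])))
print("adapter",[t(p,18) for p in((30,168),(228,168),(228,292),(30,292))])
print("big",[ray("top",(x/1.4,y/1.4),40) for x,y in((154,436),(262,362),(289,400),(182,476))])
s=lambda p,z:ray("scene",(p[0]/1.4,p[1]/1.4),z)
a,b=s((266,238),54),s((435,305),54);print("scene gate",a,b)
print("scene brick",[s(p,30) for p in((338,325),(369,333),(341,391),(306,380))])
E
```

```text
screws [685.   29.7] [397.4  -0.8] 289.213452075046 gate [541.2  14.4] ang 6.053344509233174
30 [470.1 197.4] [496.5  89.2] [452.4  78.1] [425.1 185.1] c [461.  137.5] L 110.93029794349385 W 46.090099819923324 axis 104.01436678066212
15 [471.9 200.3] [498.7  90.2] [453.9  78.9] [426.  187.8] c [462.6 139.3] L 112.8046345338206 W 46.86886235951637 axis 104.01436678066209
0 [473.6 203.1] [500.8  91.2] [455.3  79.7] [427.  190.4] c [464.2 141.1] L 114.67897112414734 W 47.6476248991095 axis 104.01436678066212
adapter [array([619.3, 225.5]), array([617. , 101.5]), array([538.4, 102. ]), array([540.5, 224.9])]
big [array([289.1, 332.4]), array([379.7, 196.6]), array([331.5, 162.2]), array([239.5, 296.1])]
scene gate [674.1  34.8] [390.3   0.8]
scene brick [array([490.9,  92. ]), array([447.2,  78.5]), array([420.8, 175.8]), array([468.1, 188.8])]
```

The brick is at gate frame x≈-67, y≈131, turned about 8° from the gate's y. Its size matches the data. I'll push its rear end face with the half-closed fingers along the gate's -y, which also squares it up.

Request:
send_rows --series '[{"travel": [36,27,0],"rot": [0,0,0],"claw": 0.71},{"travel": [36,27,0],"rot": [0,0,0],"claw": 0.71},{"travel": [36,27,0],"rot": [0,0,0],"claw": 0.71},{"travel": [36,27,0],"rot": [0,0,0],"claw": 0.71},{"travel": [36,27,0],"rot": [0,0,0],"claw": 0.71},{"travel": [36,27,0],"rot": [0,0,0],"claw": 0.71},{"travel": [36,27,0],"rot": [0,0,0],"claw": 0.71},{"travel": [36,27,0],"rot": [0,0,0],"claw": 0.71}]' --grip_force 20

```text
time_s: 0.95
tool_pos: [394.7, 306.3, 247.5]
tcp_rot: [3.142, 0.0, -0.293]
wrist_force: [0.5, 0.0, 0.9]
grip_width: 31.4
grip_force: 0.0
```

Request:
send_rows --series '[{"travel": [0,0,0],"rot": [0,0,0.146],"claw": 0.71},{"travel": [0,0,0],"rot": [0,0,0.146],"claw": 0.71},{"travel": [0,0,0],"rot": [0,0,0.146],"claw": 0.71},{"travel": [0,0,0],"rot": [0,0,0.146],"claw": 0.71},{"travel": [0,0,0],"rot": [0,0,0.146],"claw": 0.71},{"travel": [0,0,0],"rot": [0,0,0.146],"claw": 0.71},{"travel": [0,0,0],"rot": [0,0,0.146],"claw": 0.71},{"travel": [0,0,0],"rot": [0,0,0.146],"claw": 0.71}]'

```text
time_s: 1.75
tool_pos: [393.9, 307.9, 247.3]
tcp_rot: [3.141, -0.0, -1.468]
wrist_force: [0.1, 0.4, 0.2]
grip_width: 25.1
grip_force: 0.0
```

```bash
cat > g.py <<'E'
from h import *
from plant import manip
G=np.array([541.2,14.4]);a=np.radians(6.05);gx=np.array([np.cos(a),np.sin(a)]);gy=np.array([-np.sin(a),np.cos(a)])
def rep(goal=None):
    s=manip.state();p=s['tool_pos'];M=R.from_euler('xyz',s['tcp_rot']).as_matrix()
    print("t",s['time_s'],"tcp",p.round(1),"gate xy",((p[:2]-G)@gx).round(1),((p[:2]-G)@gy).round(1),"yaw err to -1.465",(s['tcp_rot'][2]+1.465).round(3),"F",s['wrist_force'].round(1),"w",round(s['grip_width'],1))
    if goal: 
        q=np.append(G+goal[0]*gx+goal[1]*gy,goal[2]); print("travel in tool axes",(M.T@(q-p)).round(1))
E
python3 -c "
from g import *
rep((-70,235,130)); rep((-70,235,31))"
```

```text
t 1.75 tcp [393.9 307.9 247.3] gate xy -115.6 307.4 yaw err to -1.465 -0.003 F [0.1 0.4 0.2] w 25.1
travel in tool axes [ 72.2 -45.8 117.3]
t 1.75 tcp [393.9 307.9 247.3] gate xy -115.6 307.4 yaw err to -1.465 -0.003 F [0.1 0.4 0.2] w 25.1
travel in tool axes [ 72.2 -45.9 216.3]
```

Request:
send_rows --series '[{"travel": [36,-23,0],"rot": [0,0,0],"claw": 0.71},{"travel": [36,-23,0],"rot": [0,0,0],"claw": 0.71},{"travel": [0,0,40],"rot": [0,0,0],"claw": 0.71},{"travel": [0,0,40],"rot": [0,0,0],"claw": 0.71},{"travel": [0,0,40],"rot": [0,0,0],"claw": 0.71},{"travel": [0,0,30],"rot": [0,0,0],"claw": 0.71},{"travel": [0,0,0],"rot": [0,0,0],"claw": 0.71}]'

```text
time_s: 2.45
tool_pos: [445.2, 239.1, 93.5]
tcp_rot: [3.133, -0.006, -1.463]
wrist_force: [-0.3, -1.2, -0.2]
grip_width: 25.4
grip_force: 0.0
```

Run:
```python
from g import *
from plant import capture
import cv2
rep((-70,235,31))
i=capture("scene")[:,:,::-1]
c=cv2.convertScaleAbs(i[150:350,150:400],alpha=1.6,beta=20)
cv2.imwrite("pics/c2.png",cv2.resize(c,None,fx=3,fy=3,interpolation=cv2.INTER_CUBIC))
```

```text
t 2.45 tcp [445.2 239.1  93.5] gate xy -71.8 233.6 yaw err to -1.465 0.002 F [-0.3 -1.2 -0.2] w 25.4
travel in tool axes [-1.8 -2.3 62.5]
```

View pics/c2.png

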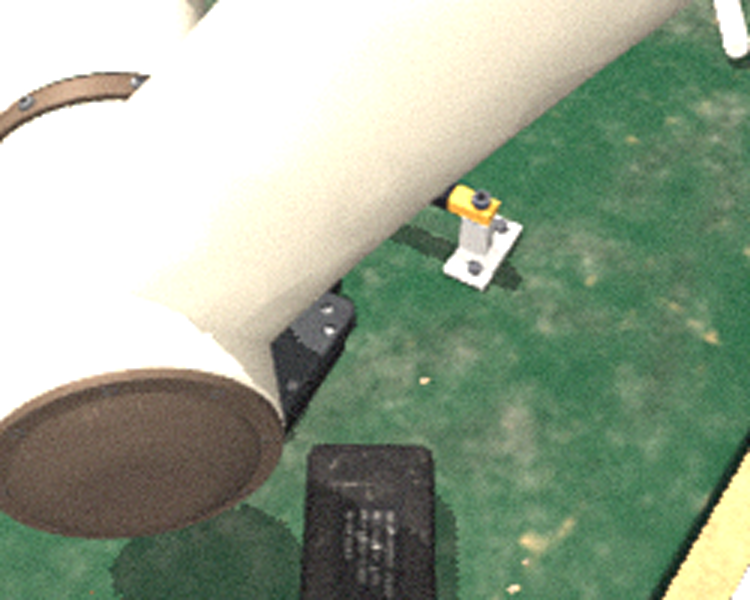

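The arm hides the work in the scene view. The gripper edge near (320,330) is clear of the big brick at (370,450). I'll lower it and start pushing gently.

Request:
send_rows --series '[{"travel": [0,-1,30],"rot": [0,0,0],"claw": 0.71},{"travel": [0,-1,25],"rot": [0,0,0],"claw": 0.71},{"travel": [0,0,7],"rot": [0,0,0],"claw": 0.71},{"travel": [0,0,0],"rot": [0,0,0],"claw": 0.71},{"travel": [0,0,0],"rot": [0,0,0],"claw": 0.71}]'

```text
time_s: 3.0
tool_pos: [450.6, 242.7, 37.3]
tcp_rot: [-3.139, 0.002, -1.461]
wrist_force: [-0.2, 0.2, 0.5]
grip_width: 25.6
grip_force: 0.0
```

Run:
```python
from g import *
from plant import capture
import cv2
rep((-70,85,31))
i=capture("top")[:,:,::-1]
c=cv2.convertScaleAbs(i[75:275,125:325],alpha=1.8,beta=25)
cv2.imwrite("pics/c3.png",cv2.resize(c,None,fx=3,fy=3,interpolation=cv2.INTER_CUBIC))
```

```text
t 3.0 tcp [450.6 242.7  37.3] gate xy -66.0 236.6 yaw err to -1.465 0.004 F [-0.2  0.2  0.5] w 25.6
travel in tool axes [151.6   4.6   6. ]
```

View pics/c3.png

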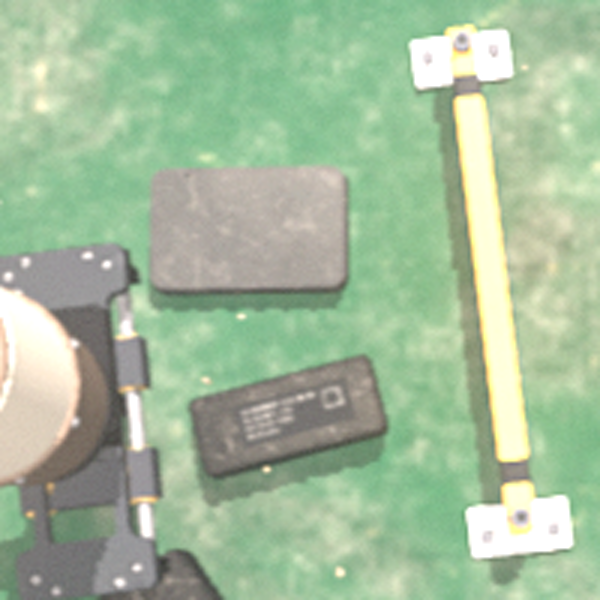

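The fingers are behind the brick: carriages at (132,363) and (145,475), brick's rear face at about (200,438). I'll shift about 5 mm toward the gate's -x, lower a little, and push.

Request:
send_rows --series '[{"travel": [4,5,5],"rot": [0,0,0],"claw": 0.71},{"travel": [12,0,0],"rot": [0,0,0],"claw": 0.71},{"travel": [12,0,0],"rot": [0,0,0],"claw": 0.71},{"travel": [10,0,0],"rot": [0,0,0],"claw": 0.71},{"travel": [10,0,0],"rot": [0,0,0],"claw": 0.71},{"travel": [10,0,0],"rot": [0,0,0],"claw": 0.71},{"travel": [10,0,0],"rot": [0,0,0],"claw": 0.71},{"travel": [10,0,0],"rot": [0,0,0],"claw": 0.71}]'

```text
time_s: 3.85
tool_pos: [453.5, 163.1, 30.7]
tcp_rot: [-3.141, 0.0, -1.462]
wrist_force: [-0.5, 2.2, 0.3]
grip_width: 25.0
grip_force: 1.2
```

Run:
```python
from g import *
from plant import capture
import cv2
rep((-70,75,31))
i=capture("top")[:,:,::-1]
c=cv2.convertScaleAbs(i[75:275,125:325],alpha=1.8,beta=25)
cv2.imwrite("pics/c4.png",cv2.resize(c,None,fx=3,fy=3,interpolation=cv2.INTER_CUBIC))
```

```text
t 3.85 tcp [453.5 163.1  30.7] gate xy -71.5 157.1 yaw err to -1.465 0.003 F [-0.5  2.2  0.3] w 25.0
travel in tool axes [82.1 -1.2 -0.3]
```

View pics/c4.png

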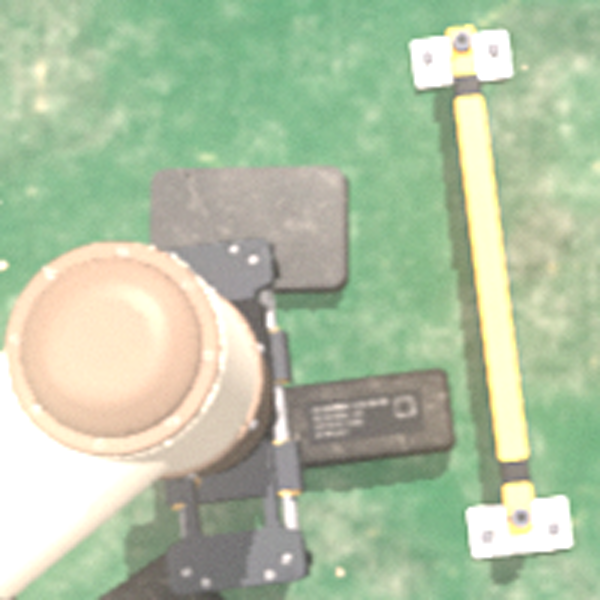

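The brick is aligned with the push: its front corners are at (445,370) and (454,447), and its edges are perpendicular to the bar. I'll keep pushing, with the TCP target around gate y≈67–70, and check short of it.

Run:
```python
from g import *
for p in((445,370),(454,447)):
  for z in (30,15):
    q=ray("top",(125+p[0]/3,75+p[1]/3),z)-G; print(z,q@gx,q@gy)
```

```text
30 -51.437531099912086 33.1950810399688
15 -49.43041369683345 33.18302085455461
30 -98.53883809756702 33.412517634112255
15 -97.32756912178536 33.40413137162115
```

Request:
send_rows --series '[{"travel": [10,0,0],"rot": [0,0,0],"claw": 0.71},{"travel": [10,0,0],"rot": [0,0,0],"claw": 0.71},{"travel": [10,0,0],"rot": [0,0,0],"claw": 0.71},{"travel": [10,0,0],"rot": [0,0,0],"claw": 0.71},{"travel": [10,0,0],"rot": [0,0,0],"claw": 0.71},{"travel": [10,0,0],"rot": [0,0,0],"claw": 0.71},{"travel": [6,0,0],"rot": [0,0,0],"claw": 0.71},{"travel": [0,0,0],"rot": [0,0,0],"claw": 0.71}]'

```text
time_s: 4.7
tool_pos: [459.9, 96.8, 30.4]
tcp_rot: [3.14, -0.001, -1.463]
wrist_force: [0.8, -0.8, 0.5]
grip_width: 25.2
grip_force: 0.0
```

Run:
```python
from g import *
from plant import capture
import cv2
rep((-70,70,31))
i=capture("top")[:,:,::-1]
c=cv2.convertScaleAbs(i[75:275,145:345],alpha=1.8,beta=25)
cv2.imwrite("pics/c5.png",cv2.resize(c,None,fx=3,fy=3,interpolation=cv2.INTER_CUBIC))
```

```text
t 4.7 tcp [459.9  96.8  30.4] gate xy -72.2 90.5 yaw err to -1.465 0.002 F [ 0.8 -0.8  0.5] w 25.2
travel in tool axes [20.5 -2.1 -0.6]
```

View pics/c5.png

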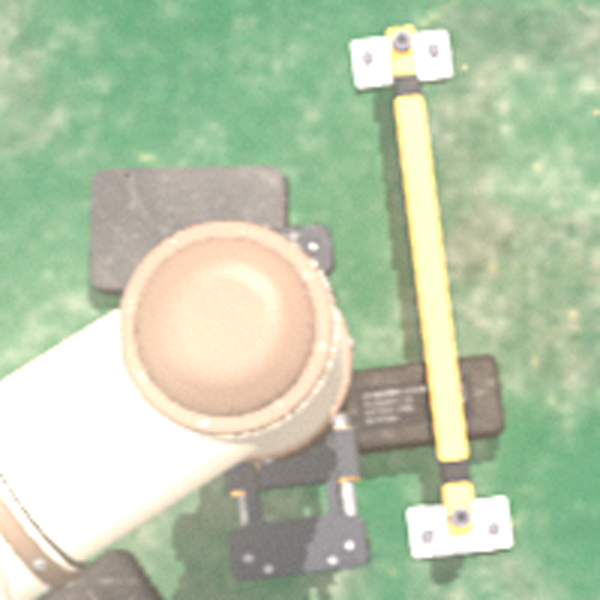

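The brick is under the bar and square to it, with front corners at (492,355) and (502,433). It needs roughly 22 mm more.

Run:
```python
from g import *
for p in((492,355),(502,433)):
    q=ray("top",(145+p[0]/3,75+p[1]/3),25)-G; print(q@gx,q@gy)
```

```text
-49.55279615338967 -32.63145301523419
-97.60144204834408 -32.54607356071554
```

Request:
send_rows --series '[{"travel": [6,0,0],"rot": [0,0,0],"claw": 0.71},{"travel": [6,0,0],"rot": [0,0,0],"claw": 0.71},{"travel": [6,0,0],"rot": [0,0,0],"claw": 0.71},{"travel": [4,0,0],"rot": [0,0,0],"claw": 0.71},{"travel": [2,0,0],"rot": [0,0,0],"claw": 0.71},{"travel": [0,0,0],"rot": [0,0,0],"claw": 0.71},{"travel": [0,0,0],"rot": [0,0,0],"claw": 0.71}]'

```text
time_s: 5.45
tool_pos: [462.8, 73.9, 30.5]
tcp_rot: [3.141, -0.0, -1.462]
wrist_force: [0.3, 0.3, -0.0]
grip_width: 24.8
grip_force: 0.0
```

Request:
send_rows --series '[{"travel": [-10,0,0],"rot": [0,0,0],"claw": 0.71},{"travel": [-25,0,0],"rot": [0,0,0],"claw": 0.71},{"travel": [-25,0,-20],"rot": [0,0,0],"claw": 0.71},{"travel": [-25,0,-35],"rot": [0,0,0],"claw": 0.71},{"travel": [-30,0,-35],"rot": [0,0,0],"claw": 0.71},{"travel": [-30,0,-35],"rot": [0,0,0],"claw": 0.71},{"travel": [0,0,0],"rot": [0,0,0],"claw": 0.71}]'

```text
time_s: 6.15
tool_pos: [449.7, 223.9, 160.9]
tcp_rot: [-3.13, 0.007, -1.456]
wrist_force: [-0.1, 0.4, -0.1]
grip_width: 25.5
grip_force: 0.0
```

Run:
```python
from g import *
from plant import capture
import cv2
rep()
i=capture("top")[:,:,::-1]
c=cv2.convertScaleAbs(i[75:275,145:345],alpha=1.8,beta=25)
cv2.imwrite("pics/c6.png",cv2.resize(c,None,fx=3,fy=3,interpolation=cv2.INTER_CUBIC))
```

```text
t 6.15 tcp [449.7 223.9 160.9] gate xy -68.9 218.0 yaw err to -1.465 0.009 F [-0.1  0.4 -0.1] w 25.5
```

View pics/c6.png

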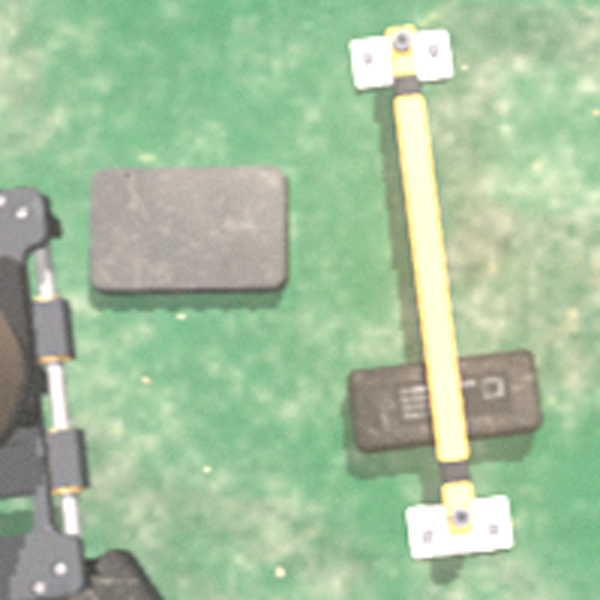

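The brick spans columns 348 to 541 with the bar at about column 446, so it is centred and square. The adapter hasn't moved, and the gripper is clear. Handing in.

```bash
python3 -c "
from plant import manip
print(manip.close_job())"
```

```text
the job is handed in; nothing more can be done
None
```

The job is handed in. In the last picture the power brick lies under the bar, centred and square to it, and the flat adapter is where it started; the hand-in gave no verdict.

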